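Slide a specimen block along the rail into the green corner pocket

ROBOT

A 6-joint arm with a two-finger parallel gripper is mounted at the origin on the work surface. World frame = base frame: x ahead of the robot, y to its left, z up, the work surface at z = 0. Lengths are in m, angles in degrees, forces in N, time in s.
With the tool pointing down it reaches from about 0.375 to 0.9 m from the base axis. Payload 3.1 kg.
Tool frame: the origin (TCP) lies at the very end of the fingers, on their centre line; the grasp point (between the pads) lies 19 mm behind it; z points along the fingers, y is the direction in which the jaws open and shut (so a half turn about z gives the same grasp; the last joint's range is limited). The gripper opens to 87 mm and grips with 3 to 60 N. Pads are 19 mm wide; open, the fingers measure 117 mm over their backs; the gripper's body (75 mm by 190 mm) begins 51 mm behind the grasp point.
Start: joints at [55.033, 30.224, 82.088, -0, 67.689, -10.227], TCP at [0.262, 0.568, 0.223] pointing down, gripper open.
Joint ranges: [-176.69, 176.69], [-43.24, 126.21], [12.49, 139.97], [-82, 262], [0, 151.66], [-163.58, 163.58]. Speed limits (degrees/s): [159.86, 159.86, 180, 180, 180, 180].

INTERFACE

Orientations are given as a 3x3 rotation matrix whose columns are the frame's x, y, z axes.
In Python, from rig import read_state, capture, hand_in gives the robot as it stands. The module is installed in compiled form; this text tells all that it offers.
- The arm moves only by the tool send_rows, never from a script. Its argument "moves" is one flat list of numbers, 7 for each row, row after row: the turn, a rotation vector about the world's x, y, z in degrees, then the shift along the world's x, y, z in cm, then the gripper's target within -1 to 1 (fully open at 1, half-way at 0, shut at -1). In form: [rx, ry, rz, tx, ty, tz, hand, rx, ry, rz, tx, ty, tz, hand, ...]. A call has 1 to 20 rows; each row shifts and turns the commanded pose from where the row before left it; what a row does not reach is not made up. A row lasts 1/10 s, in which the tool goes at most 50 mm and 8.59 degrees, less where a joint would pass 70% of its speed; a pose out of reach is approached as far as the arm can. A call with a gripper value outside its range is refused whole. The fingers move at their own pace and stop on an object; the grip force is fixed at half the most. Time passes only in rows, so rows that do not move let the fingers close. It gives the time, the measured TCP pose, the force and the opening at its end, in the units of the state.
- read_state(): the state, without advancing time (a new reading comes with each control period).
- capture(name): name is "side" or "top" or "wrist"; returns a dict with "pixels" (384x512x3 uint8, red, green, blue), "vertical_fov" (degrees; the focal length in pixels is half the picture's height over the tangent of half this angle, whatever the lens; pixels are square), "cx", "cy" (the principal point, pixels), "rvec" (rotation vector, rad) and "tvec" (3), from world to camera coordinates, as OpenCV has them. Camera axes: x right, y down, z forward; pixel columns grow to the right and rows downward; lengths in m; the calibration is good to about 2 mm. The wrist camera is an equidistant fisheye: a pixel r from the principal point sees the ray r / f radians off the axis. A picture is of the moment at which its call begins. There is no depth.
- hand_in(): hands the job in, once; it reports no verdict.
The state is a dict: "time_s": time; "joint_positions": joint angles; "qvel": joint speeds; "tau": joint torques, N m; "position": TCP position; "tcp_rot": TCP orientation; "force": force on the tool from outside, world axes, zero at the start; "moment": the same for the moment, N m; "opening": opening from 0.0 (shut) to 1.0 (fully open).
Only numpy, scipy, OpenCV 4.12 (cv2) and the standard library are available. Lean on these libraries where they do the work, as an engineer would, in place of code of your own. Each camera call takes 0.05 s, during which the arm holds its last target.

TASK

This resin specimen block shows an edible mushroom and belongs in the green place of the sorting board. With your fingertips, first push it back until its long side lies flat against the long dark rail, clear of both pockets; then keep it against the rail and slide it along into the corner pocket beside the green tag, fully home against the end stop, and let go of it there. Only push: never lift or tip the block, and leave the mushroom, the loupe and the jar where they stand.

Things in the scene. Friction and masses are not known exactly. Their poses are not given: they have to be found in the camera images.
- board: Fixed grey sorting board, 220 mm (x -100 to +120) by 410 mm (y +-205), 12 mm thick. Origin on the table below the middle of its length. Its x points away from the robot, y to the robot's left (turned up to 0.2 rad). The dark rail along its far side has its inner face at x = +60 mm; it is 12 mm thick and, like all walls here, stands 10 mm above the board's top.
- rail_mid (a point): Middle of the rail's inner face, at the height of the board's top (board x +60, y 0 mm, z 12 mm); axes as the board's. A block flat against the rail has its centre at board x = +42 mm.
- block_center (a point): Centre (half-way up) of the loose specimen block: cream resin, 36 mm (x) by 50 mm (y) by 14 mm tall, about 35 g, orange mushroom slice in its top; axes the block's. It starts flat near the board's middle (y within 40 mm), 35 to 75 mm short of its place at the rail, its long side within 0.45 rad of the rail's direction. It slides with ordinary friction, under 1 N.
- block: The same block, origin at the centre of its underside; x across its 36 mm width, y along its 50 mm length, z up.
- green_pocket (a point): Centre of a block fully home in the pocket beside the green tag, 7 mm above the board's top: board x +42 mm, y +150 or -150 mm, which end varies. The pocket is 39 mm wide between rail and lip (inner face x 21 mm, 12 mm thick), closed by the end stop at |y| 175 mm. The lip runs back to |y| 145 mm and flares out to 132 mm, so 20 mm of the seated block sticks out of it.
- red_pocket (a point): The same point of the like pocket at the other end, beside the red tag: the wrong place. Each tag is a plastic tile 30 by 56 by 4 mm, fixed on the board behind the rail, its centre 53 mm further along board x than the pocket's point.
- mushroom: A loose brown-capped mushroom, 57 mm tall, cap 50 mm across, standing on one of the front corners of the board; origin at the centre of its foot. Bystander.
- loupe: A loose black loupe with a steel rim, 34 mm tall, 38 mm across, standing on the other front corner of the board; origin at the centre of its underside. Bystander.
- jar: A loose amber jar with a white lid, 55 mm tall, 44 mm across, standing on the table beyond the board's far edge; origin at the centre of its underside. Bystander.
There are look-alikes about, which are no part of the job. Of the things like the block, leave any that is purple; of the rest the larger one is meant.

How it is judged:
By the outcome, as a careful person would: the job done as asked, in the order asked, and still so for the second after the job is handed in, with the robot touching nothing.
It also fails if it takes over 48 s, if anything falls off the work surface, if the arm or the gripper's body presses on something with over 40 N, if the wrist force passes 120 N, or if a joint passes its speed limit or range.

## Working session

There is one attempt and no reset: what is moved stays moved. The work goes in short steps, Python scripts to look and compute and a tool call to move; the robot and the scene stay as the last step left them, time stands still between calls to the robot, and variables do not carry over. Pictures are saved under pics/ and viewed, and the job is handed in when it is done.

Besides the shell and the picture viewer there is one more tool, called in YAML: its name, and indented under it one key for each argument. send_rows: Moves the arm, as the interface text tells. Its arguments: {"type":"object","properties":{"moves":{"type":"array","items":{"type":"number"}}},"required":["moves"]}

```bash
mkdir -p pics; cat > h.py <<'E'
import numpy as np, cv2, pickle
from rig import read_state, capture, hand_in
def snap(n,tag):
    c=capture(n); pickle.dump(c,open(f'pics/{tag}.pkl','wb'))
    cv2.imwrite(f'pics/{tag}.png',cv2.cvtColor(c['pixels'],cv2.COLOR_RGB2BGR)); return c
def load(tag): return pickle.load(open(f'pics/{tag}.pkl','rb'))
def ray(c,u,v,fish=False):
    f=192/np.tan(np.radians(c['vertical_fov'])/2)
    x,y=(u-c['cx'])/f,(v-c['cy'])/f
    if fish:
        r=np.hypot(x,y); d=np.array([x/r*np.sin(r),y/r*np.sin(r),np.cos(r)]) if r>0 else np.array([0,0,1.])
    else: d=np.array([x,y,1.])
    R=cv2.Rodrigues(np.array(c['rvec'],float))[0]; t=np.array(c['tvec'],float).ravel()
    return -R.T@t, R.T@d
def onz(c,u,v,z,fish=False):
    o,d=ray(c,u,v,fish); return o+d*(z-o[2])/d[2]
E
python3 - <<'E'
from h import *
for n in('side','top','wrist'):
    c=snap(n,n+'0'); o,d=ray(c,c['cx'],c['cy']); print(n,c['vertical_fov'],o,d)
print(read_state())
E
```

```text
side 46.28431051050759 [ 0.22509454 -0.4450748   0.51698407] [ 0.47122682  0.61361297 -0.63358062]
top 54.57263576297009 [0.444984   0.02495381 0.70418881] [ 0.20308287  0.01579136 -0.97903421]
wrist 65.70646984690485 [0.18445791 0.60265452 0.38408489] [ 0.27682764 -0.12979173 -0.95211373]
{'time_s': 0.15, 'joint_positions': array([ 5.50322286e+01,  3.02665560e+01,  8.21408143e+01,  5.44018086e-05,
        6.76903519e+01, -1.02266383e+01]), 'qvel': array([ 0.06657073,  0.02867241, -0.08140169,  0.05880782, -0.08779353,
       -0.02335422]), 'tau': array([ 1.14348248e-03, -4.40429378e+01, -1.76843494e+01,  6.33748854e-02,
        5.51542430e-02, -9.49434980e-05]), 'position': array([0.26120424, 0.56716396, 0.22179115]), 'tcp_rot': array([[-9.08207653e-01,  4.18518699e-01, -9.78210810e-04],
       [ 4.18519732e-01,  9.08206629e-01, -1.39717097e-03],
       [ 3.03675367e-04, -1.67832189e-03, -9.99998546e-01]]), 'force': array([ 0.16332292, -0.08341726, -0.27318049]), 'moment': array([-0.0298484 ,  0.00771205,  0.0179805 ]), 'opening': 0.9974183291870989}
```

View pics/top0.png

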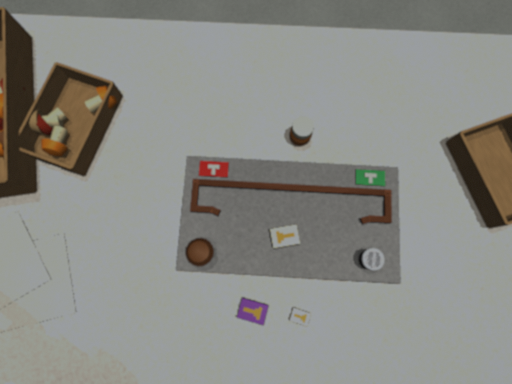

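View pics/side0.png

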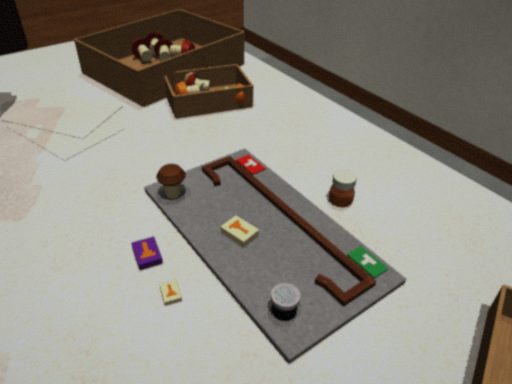

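In the top view there are three block-like things: cream on the board at (285,236), purple at (252,311), and a small cream one at (300,316). Purple is excluded and the board one is the larger cream, so that is the one meant. The green tag is at (370,177), which is the robot's right (board y −150). Next I'll confirm in an enlarged crop and measure.

```bash
cat > meas.py <<'E'
from h import *
import sys
def meas(c,show=True,tag=None):
    p=c['pixels']; hsv=cv2.cvtColor(p,cv2.COLOR_RGB2HSV); out={}
    up=cv2.resize(p,None,fx=4,fy=4,interpolation=cv2.INTER_CUBIC)
    return out
if __name__=='__main__':
    c=load('top0');p=c['pixels']
    crop=cv2.resize(p[215:335,220:330],None,fx=5,fy=5,interpolation=cv2.INTER_CUBIC); cv2.imwrite('pics/crop0.png',cv2.cvtColor(crop,cv2.COLOR_RGB2BGR))
    hsv=cv2.cvtColor(p,cv2.COLOR_RGB2HSV)
    for q in[(285,228),(240,250),(370,170),(210,165),(250,186),(275,238),(350,300),(390,200)]: print(q,p[q[1],q[0]],hsv[q[1],q[0]])
E
python3 meas.py
```

```text
(285, 228) [154 158 153] [ 54   8 158]
(240, 250) [110 110 107] [ 30   7 110]
(370, 170) [ 73 121  82] [ 66 101 121]
(210, 165) [154 151 145] [ 20  15 154]
(250, 186) [76 47 30] [ 11 154  76]
(275, 238) [154 158 156] [ 75   6 158]
(350, 300) [154 157 152] [ 48   8 157]
(390, 200) [88 60 49] [  8 113  88]
```

View pics/crop0.png

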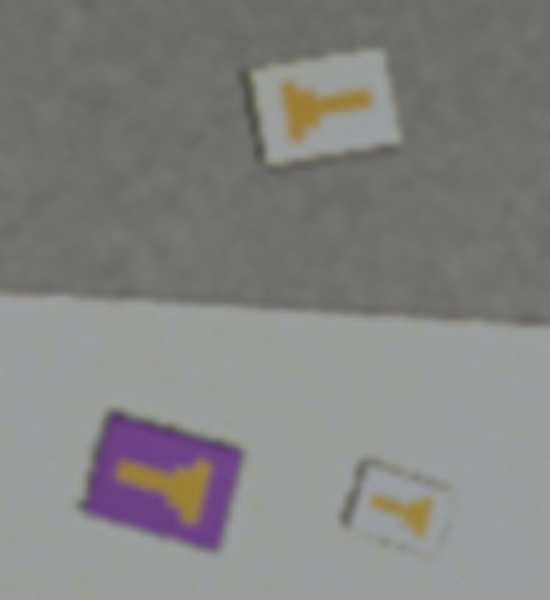

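The crop confirms the larger cream block on the board. Next I'll measure the board pose and block pose.

```bash
cat > meas.py <<'E'
from h import *
def block(c,B=None,z=0.026):
    p=c['pixels']; hsv=cv2.cvtColor(p,cv2.COLOR_RGB2HSV).astype(int)
    v=p.max(2); s=hsv[...,1]
    m=((v>130)).astype(np.uint8)
    n,l,st,ce=cv2.connectedComponentsWithStats(m,connectivity=4)
    res=[]
    for i in range(1,n):
        if 200<st[i,4]<900:
            cn=max(cv2.findContours((l==i).astype(np.uint8),cv2.RETR_EXTERNAL,cv2.CHAIN_APPROX_NONE)[0],key=cv2.contourArea)
            w=np.array([onz(c,q[0][0],q[0][1],z)[:2] for q in cn])
            r=cv2.minAreaRect((w*1000).astype(np.float32))
            res.append((ce[i].round(1),st[i,4],r))
    return res
def board(c):
    p=c['pixels']; hsv=cv2.cvtColor(p,cv2.COLOR_RGB2HSV).astype(int)
    m=((hsv[...,1]<40)&(hsv[...,2]<135)&(hsv[...,2]>75)).astype(np.uint8); m[:130]=0; m[300:]=0;m[:,:165]=0;m[:,420:]=0
    m=cv2.morphologyEx(m,cv2.MORPH_OPEN,np.ones((3,3)))
    n,l,st,ce=cv2.connectedComponentsWithStats(m,connectivity=4)
    cn=cv2.findContours(m,cv2.RETR_EXTERNAL,cv2.CHAIN_APPROX_NONE)[0]
    cn=np.vstack([q for q in cn if cv2.contourArea(q)>100])
    w=np.array([onz(c,q[0][0],q[0][1],.012)[:2] for q in cn])
    return cv2.minAreaRect((w*1000).astype(np.float32))
if __name__=='__main__':
    c=load('top0')
    r=board(c); print('board',r, cv2.boxPoints(r))
    for b in block(c): print('blk',b)
    p=c['pixels']; hsv=cv2.cvtColor(p,cv2.COLOR_RGB2HSV).astype(int)
    # tags
    for nm,m in(('green',(hsv[...,0]>45)&(hsv[...,0]<85)&(hsv[...,1]>60)),('red',((hsv[...,0]<6)|(hsv[...,0]>172))&(hsv[...,1]>150)&(hsv[...,2]>100))):
        m=m.astype(np.uint8); m[:130]=0;m[200:]=0;m[:,:150]=0
        v,u=np.nonzero(m); rr=cv2.minAreaRect(np.array([onz(c,a,b,.016)[:2]*1000 for a,b in zip(u,v)],np.float32)); print(nm,len(u),rr)
    # rail top mask: brown
    m=((hsv[...,0]<16)&(hsv[...,1]>90)&(hsv[...,2]<110)).astype(np.uint8)
    lo=[];hi=[]
    for u in range(225,380):
        vs=np.nonzero(m[170:205,u])[0]+170
        if len(vs): hi.append((u,vs.min()-.5)); lo.append((u,vs.max()+.5))
    for nm,e in(('far',hi),('near',lo)):
        w=np.array([onz(c,a,b,.022)[:2] for a,b in e]); k=np.polyfit(w[:,1],w[:,0],1); print(nm,'x=',k,'rms',np.std(w[:,0]-np.polyval(k,w[:,1])))
E
python3 meas.py
```

```text
board ((552.444091796875, -34.69075012207031), (410.15704345703125, 220.87254333496094), 89.5797348022461) [[ 440.50656 -238.95372]
 [ 661.37317 -240.5738 ]
 [ 664.3816   169.57222]
 [ 443.515    171.1923 ]]
blk (array([96. , 98.1]), np.int32(262), ((768.6905517578125, 355.1292419433594), (28.279817581176758, 54.010650634765625), 55.45188522338867))
blk (array([ 53.4, 138.8]), np.int32(302), ((683.2439575195312, 428.3265380859375), (37.4108772277832, 47.58381271362305), 85.37444305419922))
blk (array([213.2, 168.4]), np.int32(422), ((636.0287475585938, 113.27090454101562), (54.31812286376953, 28.661470413208008), 89.38304138183594))
blk (array([284.7, 235.8]), np.int32(521), ((515.5236206054688, -26.1495418548584), (34.89748001098633, 49.1048469543457), 12.383078575134277))
blk (array([373.4, 258.7]), np.int32(300), ((482.90118408203125, -186.59283447265625), (37.223873138427734, 37.96857452392578), 2.9170074462890625))
green 367 ((636.3136596679688, -185.50425720214844), (53.36870193481445, 30.293611526489258), 89.70619201660156)
red 281 ((638.3912963867188, 114.26819610595703), (53.27314376831055, 27.812728881835938), 89.57500457763672)
far x= [0.00799708 0.61375702] rms 0.0005722462856452703
near x= [0.00785266 0.60262297] rms 0.0005527144762820642
```

Board fit: 410.2 × 220.9 mm (410 × 220 expected), origin (0.5424, −0.0346), yaw −0.45°. The rail face and green tag agree with it. The block is at (0.5155, −0.026), yaw +12.4°, 34.9 × 49.1 mm. I'll approach with the fingers nearly shut and the jaws along the rail.

send_rows:
  moves: [0,0,1.52,1.3,-3.72,-0.75,-0.7,0,0,1.52,1.3,-3.72,-0.75,-0.7,0,0,1.52,1.3,-3.72,-0.75,-0.7,0,0,1.52,1.3,-3.72,-0.75,-0.7,0,0,1.52,1.3,-3.72,-0.75,-0.7,0,0,1.52,1.3,-3.72,-0.75,-0.7,0,0,1.52,1.3,-3.72,-0.75,-0.7,0,0,1.52,1.3,-3.72,-0.75,-0.7,0,0,1.52,1.3,-3.72,-0.75,-0.7,0,0,1.52,1.3,-3.72,-0.75,-0.7,0,0,1.52,1.3,-3.72,-0.75,-0.7,0,0,1.52,1.3,-3.72,-0.75,-0.7,0,0,1.52,1.3,-3.72,-0.75,-0.7,0,0,1.52,1.3,-3.72,-0.75,-0.7,0,0,1.52,1.3,-3.72,-0.75,-0.7,0,0,1.52,1.3,-3.72,-0.75,-0.7,0,0,0,0,0,0,-0.7,0,0,0,0,0,0,-0.7]

```text
time_s: 1.95
position: [0.4694, -0.0283, 0.1022]
tcp_rot: [[-1.0, 0.01, -0.001], [0.01, 1.0, 0.001], [0.001, 0.001, -1.0]]
force: [0.1, -0.1, -0.1]
opening: 0.148
```

send_rows:
  moves: [0,0,0,0,0,-1.7,-0.7,0,0,0,0,0,-1.7,-0.7,0,0,0,0,0,-1.7,-0.7,0,0,0,0,0,-1.7,-0.7,0,0,0,0,0,-1.0,-0.7,0,0,0,0,0,-0.6,-0.7,0,0,0,0,0,0,-0.7,0,0,0,0,0,0,-0.7]

```text
time_s: 2.75
position: [0.4697, -0.0273, 0.0189]
tcp_rot: [[-1.0, 0.007, 0.0], [0.007, 1.0, -0.0], [-0.0, -0.0, -1.0]]
force: [-0.4, 0.0, 0.7]
opening: 0.151
```

```bash
python3 - <<'E'
from h import *
for n in('side','wrist'):snap(n,n+'1')
a=cv2.imread('pics/side1.png');b=cv2.imread('pics/wrist1.png')
cv2.imwrite('pics/s1c.png',cv2.resize(a[150:290,150:320],None,fx=4,fy=4))
E
```

```text
(no output)
```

View pics/s1c.png

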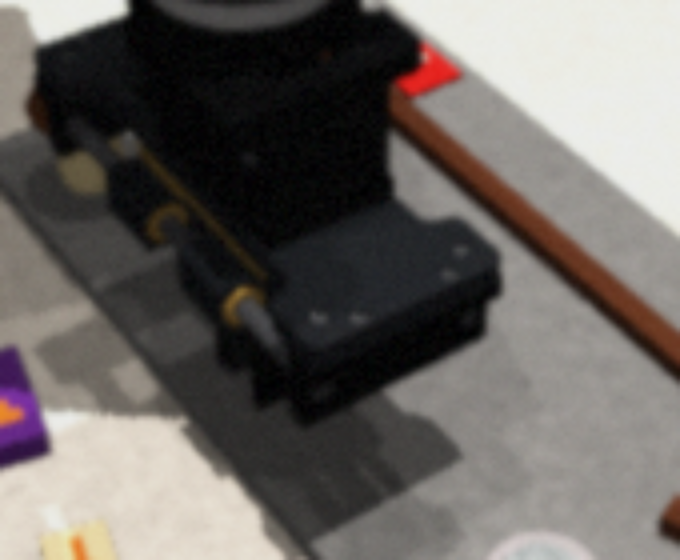

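View pics/wrist1.png

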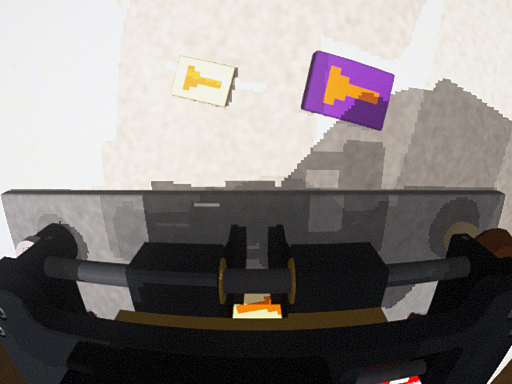

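send_rows:
  moves: [0,0,0,0.3,0,-0.15,-0.7,0,0,0,0.3,0,-0.15,-0.7,0,0,0,0.4,0,0,-0.7,0,0,0,0.4,0,0,-0.7,0,0,0,0.4,0,0,-0.7,0,0,0,0.4,0,0,-0.7,0,0,0,0.4,0,0,-0.7,0,0,0,0.4,0,0,-0.7,0,0,0,0.4,0,0,-0.7,0,0,0,0.4,0,0,-0.7,0,0,0,0.4,0,0,-0.7,0,0,0,0.4,0,0,-0.7,0,0,0,0.4,0,0,-0.7,0,0,0,0.4,0,0,-0.7,0,0,0,0.4,0,0,-0.7,0,0,0,0.4,0,0,-0.7,0,0,0,0.4,0,0,-0.7,0,0,0,0.4,0,0,-0.7,0,0,0,0.4,0,0,-0.7,0,0,0,0.4,0,0,-0.7]

```text
time_s: 4.85
position: [0.5478, -0.0276, 0.0155]
tcp_rot: [[-1.0, 0.007, -0.0], [0.007, 1.0, 0.0], [0.0, 0.0, -1.0]]
force: [-0.2, 0.5, -0.1]
opening: 0.153
```

```bash
python3 - <<'E'
from h import *
for n in('top','wrist'):snap(n,n+'2')
a=cv2.imread('pics/top2.png')
cv2.imwrite('pics/t2c.png',cv2.resize(a[150:300,170:410],None,fx=3,fy=3))
E
```

```text
(no output)
```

View pics/t2c.png

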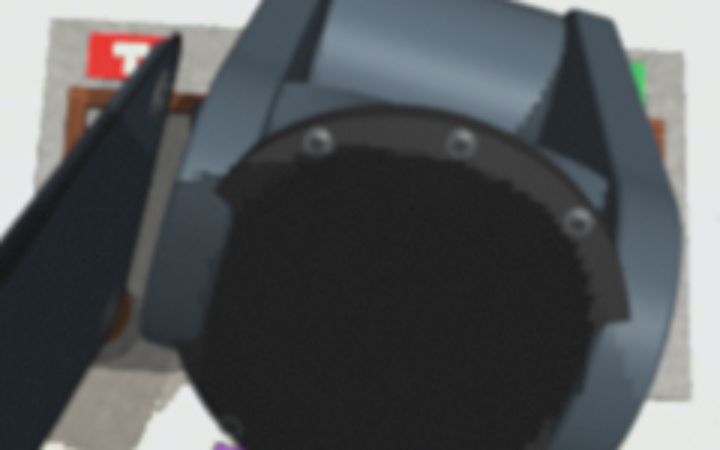

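View pics/wrist2.png

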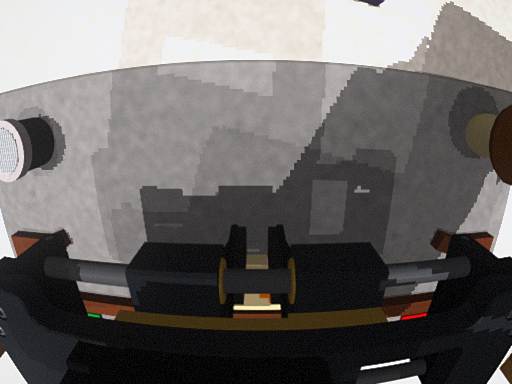

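The arm hides the block in the top view. In the wrist view the block, around (257,300), stays squarely ahead of the fingers. I'll push the last millimetres with an eye on the force.

send_rows:
  moves: [0,0,0,0.2,0,0,-0.7,0,0,0,0.2,0,0,-0.7,0,0,0,0.2,0,0,-0.7,0,0,0,0.2,0,0,-0.7,0,0,0,0,0,0,-0.7,0,0,0,0,0,0,-0.7]

```text
time_s: 5.55
position: [0.5555, -0.0276, 0.0155]
tcp_rot: [[-1.0, 0.007, 0.0], [0.007, 1.0, -0.0], [-0.0, -0.0, -1.0]]
force: [-0.9, 0.1, -0.7]
opening: 0.151
```

send_rows:
  moves: [0,0,0,0.1,0,0,-0.7,0,0,0,0.1,0,0,-0.7,0,0,0,0,0,0,-0.7]

```text
time_s: 5.85
position: [0.5556, -0.0275, 0.0155]
tcp_rot: [[-1.0, 0.007, -0.004], [0.007, 1.0, 0.0], [0.004, 0.0, -1.0]]
force: [-4.0, -1.7, 3.7]
opening: 0.148
```

Contact with the rail: x stalls at 0.5556 and the force rises to 4 N. I'll back off, lift and turn the tool 90°, moving to the block's left end.

send_rows:
  moves: [0,0,0,-0.5,0,0,-0.7,0,0,0,-1.0,0,0,-0.7,0,0,0,-1.0,0,0,-0.7,0,0,0,0,0,2.0,-0.7,0,0,0,0,0,3.0,-1,0,0,0,0,0,3.0,-1,0,0,-8,0,1.5,0,-1,0,0,-8,0,1.5,0,-1,0,0,-8,0.5,1.5,0,-1,0,0,-8,0.5,1.5,0,-1,0,0,-8,0.5,1.5,0,-1,0,0,-8,0.5,1.5,0,-1,0,0,-8,0.5,0,0,-1,0,0,-8,0.5,0,0,-1,0,0,-8,0.5,0,0,-1,0,0,-8,0.5,0,0,-1,0,0,-8,0.5,0,0,-1,0,0,-2,0.5,0,0,-1,0,0,0,0,0,0,-1,0,0,0,0,0,0,-1]

```text
time_s: 7.85
position: [0.5818, 0.0625, 0.0954]
tcp_rot: [[0.007, 1.0, -0.001], [1.0, -0.007, 0.0], [0.0, -0.001, -1.0]]
force: [-0.8, -0.6, -1.0]
opening: 0.008
```

```bash
python3 - <<'E'
from h import *
for n in('top','side'):snap(n,n+'3')
a=cv2.imread('pics/top3.png');b=cv2.imread('pics/side3.png')
cv2.imwrite('pics/c3.png',np.vstack([cv2.resize(a[140:290,170:410],(480,300)),cv2.resize(b[140:340,140:420],(420,300))[:, :420].copy() if 0 else cv2.resize(b[150:340,140:444],(480,300))]))
E
```

```text
(no output)
```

View pics/c3.png

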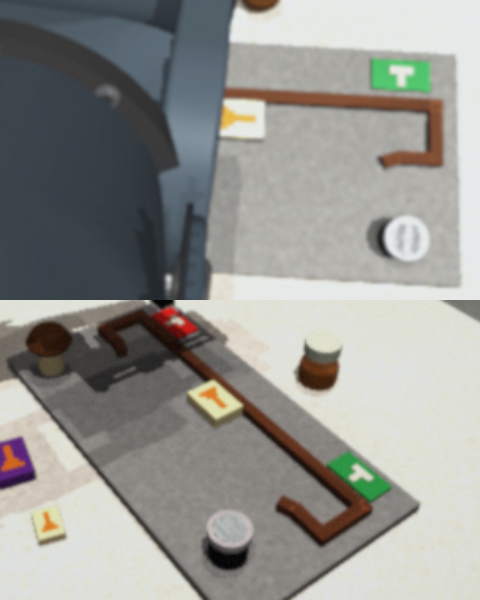

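The block lies at the rail: around (250,350) in the side picture, partly hidden in the top view. Jar, loupe and mushroom are untouched. Next I'll measure the block pose in the side view.

```bash
cat > sm.py <<'E'
from h import *
import sys
O=np.array([.5424,-.0346]);a=-.0078;ex=np.array([np.cos(a),np.sin(a)]);ey=np.array([-ex[1],ex[0]])
def B(w): d=w[:2]-O; return np.array([d@ex,d@ey])*1000
def sblk(c,lim):
    p=c['pixels']; hsv=cv2.cvtColor(p,cv2.COLOR_RGB2HSV).astype(int)
    m=(hsv[...,2]>185).astype(np.uint8)
    n,l,st,ce=cv2.connectedComponentsWithStats(m,connectivity=4)
    for i in range(1,n):
        if 250<st[i,4]<1500 and lim[0]<ce[i][0]<lim[1] and lim[2]<ce[i][1]<lim[3]:
            cn=max(cv2.findContours((l==i).astype(np.uint8),cv2.RETR_EXTERNAL,cv2.CHAIN_APPROX_NONE)[0],key=cv2.contourArea)
            w=np.array([B(onz(c,q[0][0],q[0][1],.026)) for q in cn],np.float32)
            r=cv2.minAreaRect(w); print(ce[i].round(),st[i,4],np.round(r[0],1),np.round(r[1],1),round(r[2],2)); print(np.round(cv2.boxPoints(r),1).tolist())
if __name__=='__main__':
    sblk(load(sys.argv[1]),(180,420,150,340))
E
python3 sm.py side0; python3 sm.py side3
```

```text
[239. 228.] 374 [-28.2   7.3] [31.1 45.8] 13.55
[[-48.70000076293945, 25.899999618530273], [-37.900001525878906, -18.600000381469727], [-7.699999809265137, -11.300000190734863], [-18.5, 33.20000076293945]]
[276. 213.] 425 [40.8  3.3] [49.  34.5] 89.85
[[23.399999618530273, -21.200000762939453], [57.900001525878906, -21.299999237060547], [58.099998474121094, 27.700000762939453], [23.600000381469727, 27.799999237060547]]
```

Block at board (≈41, ≈4) mm with angle ≈0°, so it is flat against the rail and clear of the pockets. I'll descend behind its left end.

send_rows:
  moves: [0,0,0,0,0,-2.0,-1,0,0,0,0,0,-2.0,-1,0,0,0,0,0,-2.0,-1,0,0,0,0,0,-1.2,-1,0,0,0,0,0,-0.7,-1,0,0,0,0,0,0,-1,0,0,0,0,-1.0,0,-1,0,0,0,0,-1.0,0,-1,0,0,0,0,-1.0,0,-1,0,0,0,0,-1.0,0,-1,0,0,0,0,-0.8,0,-1,0,0,0,0,0,0,-1]

```text
time_s: 9.15
position: [0.5828, 0.0129, 0.0167]
tcp_rot: [[0.009, 1.0, 0.001], [1.0, -0.009, -0.0], [-0.0, 0.001, -1.0]]
force: [-0.5, -0.3, -0.3]
opening: 0.007
```

send_rows:
  moves: [0,0,0,0.003,-0.4,0,-1,0,0,0,0.003,-0.4,0,-1,0,0,0,0.003,-0.4,0,-1,0,0,0,0.003,-0.4,0,-1,0,0,0,0.003,-0.4,0,-1,0,0,0,0.003,-0.4,0,-1,0,0,0,0.003,-0.4,0,-1,0,0,0,0.003,-0.4,0,-1,0,0,0,0.003,-0.4,0,-1,0,0,0,0.003,-0.4,0,-1,0,0,0,0.003,-0.4,0,-1,0,0,0,0.003,-0.4,0,-1,0,0,0,0.003,-0.4,0,-1,0,0,0,0.003,-0.4,0,-1,0,0,0,0.003,-0.4,0,-1,0,0,0,0.003,-0.4,0,-1,0,0,0,0.003,-0.4,0,-1,0,0,0,0.003,-0.4,0,-1]

```text
time_s: 10.95
position: [0.5829, -0.0577, 0.0166]
tcp_rot: [[0.007, 1.0, -0.0], [1.0, -0.007, 0.0], [0.0, -0.0, -1.0]]
force: [-0.2, 0.6, 1.2]
opening: 0.005
```

```bash
python3 - <<'E'
from h import *
for n in('top','side'):snap(n,n+'4')
a=cv2.imread('pics/top4.png');b=cv2.imread('pics/side4.png')
cv2.imwrite('pics/c4.png',np.vstack([cv2.resize(a[140:290,170:410],(480,300)),cv2.resize(b[150:340,140:444],(480,300))]))
E
python3 sm.py side4
```

```text
[304. 238.] 408 [ 41.1 -65.9] [43.  35.3] 87.55
[[22.600000381469727, -86.69999694824219], [57.900001525878906, -88.19999694824219], [59.70000076293945, -45.20000076293945], [24.399999618530273, -43.70000076293945]]
[285. 294.] 536 [ -49.5 -134.2] [36.6 39.3] 54.77
[[-76.0999984741211, -137.8000030517578], [-44.0, -160.5], [-22.899999618530273, -130.60000610351562], [-55.0, -107.9000015258789]]
```

View pics/c4.png

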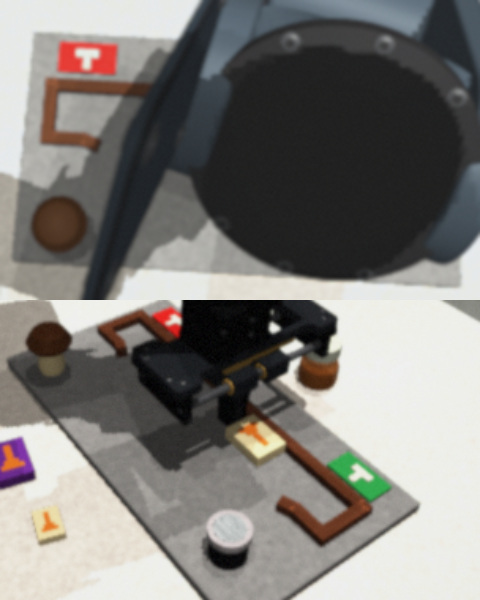

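The block is still along the rail (its left end is hidden by the fingers). I'll keep sliding.

send_rows:
  moves: [0,0,0,0.003,-0.4,0,-1,0,0,0,0.003,-0.4,0,-1,0,0,0,0.003,-0.4,0,-1,0,0,0,0.003,-0.4,0,-1,0,0,0,0.003,-0.4,0,-1,0,0,0,0.003,-0.4,0,-1,0,0,0,0.003,-0.4,0,-1,0,0,0,0.003,-0.4,0,-1,0,0,0,0.003,-0.4,0,-1,0,0,0,0.003,-0.4,0,-1,0,0,0,0.003,-0.4,0,-1,0,0,0,0.003,-0.4,0,-1,0,0,0,0.003,-0.4,0,-1,0,0,0,0.003,-0.4,0,-1,0,0,0,0.003,-0.4,0,-1,0,0,0,0.003,-0.4,0,-1,0,0,0,0.003,-0.4,0,-1,0,0,0,0.003,-0.4,0,-1,0,0,0,0.003,-0.4,0,-1,0,0,0,0,0,0,-1]

```text
time_s: 13.05
position: [0.5839, -0.1343, 0.0166]
tcp_rot: [[0.008, 1.0, 0.001], [1.0, -0.008, -0.0], [-0.0, 0.001, -1.0]]
force: [0.9, 0.1, 0.1]
opening: 0.007
```

```bash
python3 - <<'E'
from h import *
snap('side','side5')
b=cv2.imread('pics/side5.png')
cv2.imwrite('pics/c5.png',cv2.resize(b[180:320,220:420],(800,560)))
E
python3 sm.py side5
```

```text
[339. 269.] 508 [  40.9 -141.6] [43.  35.7] 89.72
[[22.899999618530273, -163.10000610351562], [58.70000076293945, -163.1999969482422], [58.900001525878906, -120.19999694824219], [23.200000762939453, -120.0]]
[285. 294.] 477 [ -50.6 -134.5] [35.8 36. ] 0.59
[[-68.69999694824219, -116.69999694824219], [-68.30000305175781, -152.6999969482422], [-32.5, -152.3000030517578], [-32.900001525878906, -116.30000305175781]]
```

View pics/c5.png

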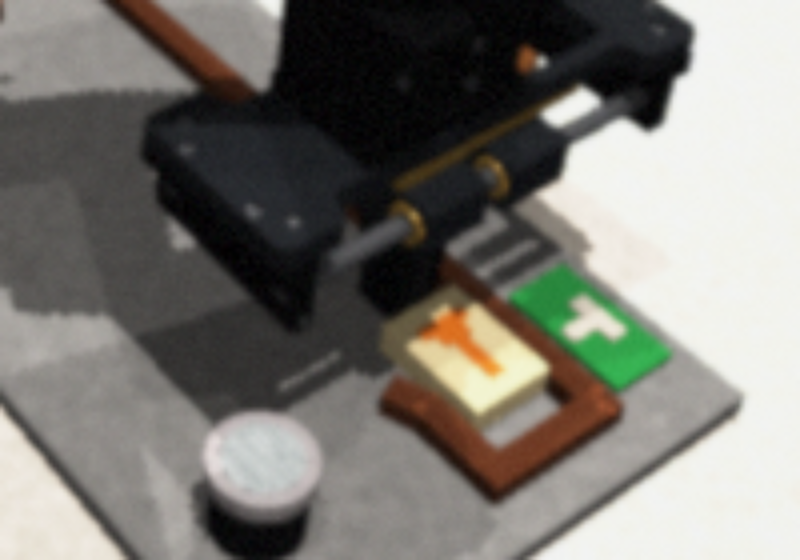

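The block is entering the pocket straight, along the rail, about 12–16 mm short of the end stop. I'll do the last part slowly.

send_rows:
  moves: [0,0,0,0,-0.2,0,-1,0,0,0,0,-0.2,0,-1,0,0,0,0,-0.2,0,-1,0,0,0,0,-0.2,0,-1,0,0,0,0,-0.2,0,-1,0,0,0,0,-0.2,0,-1,0,0,0,0,0,0,-1]

```text
time_s: 13.8
position: [0.5837, -0.146, 0.0166]
tcp_rot: [[0.008, 1.0, 0.0], [1.0, -0.008, -0.0], [-0.0, 0.0, -1.0]]
force: [-0.1, 0.2, -0.2]
opening: 0.008
```

send_rows:
  moves: [0,0,0,0,-0.1,0,-1,0,0,0,0,-0.1,0,-1,0,0,0,0,-0.1,0,-1,0,0,0,0,0,0,-1]

```text
time_s: 14.2
position: [0.5836, -0.148, 0.0165]
tcp_rot: [[0.008, 1.0, -0.0], [1.0, -0.008, 0.001], [0.001, -0.0, -1.0]]
force: [0.5, 3.4, 0.1]
opening: 0.008
```

send_rows:
  moves: [0,0,0,0,-0.1,0,-1,0,0,0,0,-0.1,0,-1,0,0,0,0,0,0,-1]

```text
time_s: 14.5
position: [0.5835, -0.1481, 0.0166]
tcp_rot: [[0.008, 1.0, -0.001], [1.0, -0.008, 0.004], [0.004, -0.001, -1.0]]
force: [2.5, 8.6, 1.9]
opening: 0.004
```

```bash
python3 - <<'E'
from h import *
snap('side','side6')
b=cv2.imread('pics/side6.png')
cv2.imwrite('pics/c6.png',cv2.resize(b[180:320,220:420],(800,560)))
E
python3 sm.py side6
```

```text
[346. 275.] 530 [  40.5 -155.1] [36.1 42.7] 0.67
[[22.200000762939453, -134.0], [22.700000762939453, -176.60000610351562], [58.70000076293945, -176.1999969482422], [58.20000076293945, -133.5]]
[285. 295.] 467 [ -51.1 -134.3] [35.1 36.7] 52.45
[[-76.30000305175781, -137.0], [-47.20000076293945, -159.39999389648438], [-25.799999237060547, -131.60000610351562], [-54.900001525878906, -109.19999694824219]]
```

View pics/c6.png

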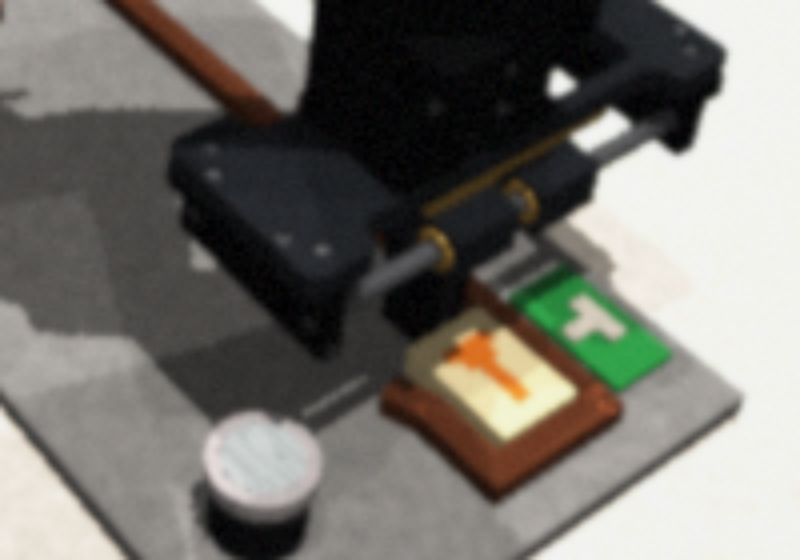

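The block is home: it stalled under 8.6 N, with its front edge at board y ≈ −176 (stop at −175). I'll back off straight, lift clear and check.

send_rows:
  moves: [0,0,0,0,0.3,0,-1,0,0,0,0,0.7,0,-1,0,0,0,0,1.0,0,-1,0,0,0,0,1.0,0,-1,0,0,0,0,0,2.0,-1,0,0,0,0,0,3.0,-1,0,0,0,0,0,4.0,-1,0,0,0,0,0,4.0,-1,0,0,0,0,4.0,0,-1,0,0,0,0,4.0,0,-1,0,0,0,0,4.0,0,-1,0,0,0,0,4.0,0,-1,0,0,0,0,4.0,0,-1,0,0,0,0,4.0,0,-1,0,0,0,0,4.0,0,-1,0,0,0,0,4.0,0,-1,0,0,0,0,4.0,0,-1,0,0,0,0,4.0,0,-1,0,0,0,0,0,0,-1,0,0,0,0,0,0,-1]

```text
time_s: 16.55
position: [0.5826, 0.2805, 0.1462]
tcp_rot: [[0.004, 1.0, -0.001], [1.0, -0.004, -0.001], [-0.001, -0.001, -1.0]]
force: [-0.8, -0.6, -0.6]
opening: 0.006
```

```bash
python3 - <<'E'
from h import *
for n in('top','side'):snap(n,n+'7')
a=cv2.imread('pics/top7.png');b=cv2.imread('pics/side7.png')
cv2.imwrite('pics/c7.png',np.vstack([cv2.resize(a[140:290,170:410],(480,300)),cv2.resize(b[150:340,140:444],(480,300))]))
from meas import block
from sm import B
for r in block(load('top7')): print(r, B(np.array(r[2][0])/1000))
E
python3 sm.py side7
```

```text
(array([213.2, 168.3]), np.int32(436), ((636.6070556640625, 112.5609359741211), (56.085262298583984, 30.061729431152344), 89.3832015991211)) [ 93.05634624 147.89126694]
(array([370.5, 177.4]), np.int32(311), ((633.5870361328125, -183.3452911376953), (50.682281494140625, 23.96076202392578), 89.5722427368164)) [  92.34446374 -148.02951466]
(array([371.9, 203.5]), np.int32(503), ((583.4833374023438, -185.3954315185547), (48.13936233520508, 35.023860931396484), 89.24634552001953)) [  42.25828009 -150.47039756]
(array([373.5, 258.6]), np.int32(350), ((482.4634704589844, -187.1305389404297), (37.82698440551758, 39.1244010925293), 46.01301193237305)) [ -58.74498014 -152.99339917]
[343. 272.] 566 [  40.7 -151.4] [31.9 46.6] 0.1
[[24.700000762939453, -128.10000610351562], [24.700000762939453, -174.6999969482422], [56.70000076293945, -174.6999969482422], [56.599998474121094, -128.0]]
```

View pics/c7.png

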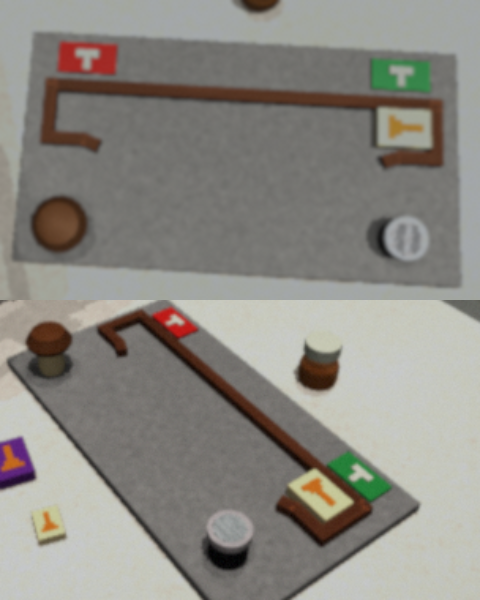

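The block is at board (42.3, −150.5) mm against a target of (42, −150), aligned to about 0.3°. Loupe, mushroom and jar are where they were, and the robot is well clear.

```bash
python3 -c "
from rig import hand_in; print(hand_in())"
```

```text
the job is handed in; nothing more can be done
None
```

The cream mushroom block is fully home in the green pocket, and I handed the job in at about 16.6 s of the 48 s allowed.

- **Push to the rail:** I pushed the block back with two nearly shut fingertips until it stalled at the rail. The side view then put it near board (41, 4) mm, flat to the rail and clear of both pockets.
- **Slide into the pocket:** I turned the tool 90° and slid the block along the rail into the green corner pocket. It stopped moving against the end stop at up to 8.6 N. I then backed straight off and lifted clear.

**Last checks:** The top view puts the block at board (42.3, −150.5) mm against a target of (42, −150), aligned to about 0.3°. The side view gives (40.7, −151.4), within its 1–2 mm bias. In the last pictures the mushroom, loupe and jar stand where they were; I measured only the loupe, and it agreed to within about 1 mm.

**Disagreements:** Both contacts came 1 to 2 mm earlier than I had worked out from the 19 mm pad width. That fits fingertips slightly thicker than I assumed. No check failed.

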